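# Spin-check a turntable and stop it on its mark

## Robot

A 7-joint arm with a two-finger parallel gripper is mounted at the origin on the work surface; the furniture and walls round the work are solid. World frame = base frame: x ahead of the robot, y to its left, z up, the work surface at z = 0. Lengths are in m, angles in rad, forces in N, time in s.
With the tool pointing down it reaches from about 0.425 to 0.825 m from the base axis. Payload 3.6 kg.
Tool frame: the origin (TCP) lies where the fingers leave the gripper's body, on its centre line; the fingertips stand 73 mm ahead of it and the grasp point (between the pads) lies 54 mm ahead of it; x points along the fingers, y is the direction in which the jaws open and shut, and the axes are right-handed (so a half turn about x gives the same grasp; the last joint's range is limited). The gripper opens to 85 mm and grips with 20 to 120 N. Pads are 22 mm wide; open, the fingers measure 114 mm over their backs; the gripper's body (76 mm by 85 mm) begins 54 mm behind the grasp point. The pads swing forward as they close: fully open they stand 13 mm farther back than shut.
Start: joints at [-1.268, 0.615, -0.013, 1.423, 0.008, 1.103, -0.04], TCP at [0.21, 0.615, 0.304] pointing down, gripper open.
Joint ranges: [-3.12, 3.12], [-0.3, 2.06], [-1.34, 1.32], [0.26, 2.42], [-1.36, 4.5], [0.01, 1.98], [-2.84, 2.84]. Speed limits (rad/s): [2.79, 2.79, 3.14, 3.14, 3.14, 3.14, 3.14].

## Interface

Orientations are given as a unit quaternion [x, y, z, w].
In Python, from station import arm, snapshot, camera_info, ticket gives the robot as it stands. Calls block until the motion is done:
- arm.movep(position, orientation): joint-space move of the TCP to a pose.
- arm.line_to(position, velocity=0.15, ori=None): straight line of the TCP; ori=None keeps the orientation; velocity is the mean speed in m/s.
- arm.move_j(angles): joint-space move.
- arm.move_gripper(opening, effort=None): opening from 0.0 (shut) to 1.0 (fully open); effort is the grip in N (None keeps the last); returns when the fingers have stopped.
- arm.pause(seconds).
- arm.ik(position, orientation): joint angles nearest the present ones, or None.
- snapshot(name): name is "scene" or "top"; returns the picture (420x560x3 uint8, blue, green, red); there is no depth.
- camera_info(name): a dict with "fx", "fy", "cx", "cy" (pixels), "R" (3x3) and "t" (3): a world point X has camera coordinates R X + t. Camera axes: x right, y down, z forward; pixel columns grow to the right and rows downward; lengths in m; the calibration is good to about 2 mm. A picture is of the moment at which its call begins. camera_info takes no time and is no camera call.
A pose or a line that the arm cannot do raises arm.MotionError and nothing moves.
- ticket.finish_job(): hands the job in, once; it reports no verdict.
Readings, each from a call of its own:
- arm.read_time(): time.
- arm.read_joint_positions(): joint angles.
- arm.read_dq(): joint speeds.
- arm.read_effort(): joint torques, N m.
- arm.read_tool_pos(): TCP position.
- arm.read_eef_rot(): TCP orientation.
- arm.read_ft_force(): force on the tool from outside, world axes, zero at the start.
- arm.read_wrist_torque(): the same for the moment, N m.
- arm.read_opening(): opening from 0.0 (shut) to 1.0 (fully open).
Only numpy, scipy, OpenCV 4.12 (cv2) and the standard library are available. Lean on these libraries where they do the work, as an engineer would, in place of code of your own. Each camera call takes 0.05 s, during which the arm holds its last target. There are 200 camera calls.

## Task

Check that the turntable runs freely: push its blue peg with the fingertips to flick the plate into a spin anticlockwise (seen from above), let go, and let it carry the white mark past the red pointer untouched. On a later pass, brake the turning plate with a light fingertip on its flat rim, never by catching the peg, so that it stops in one go with the white mark at the red pointer; keep the finger there for a moment, then lift it clear. Once the mark has gone past, the plate must not come to rest anywhere else; do not shift or lift the turntable, and leave the loose things around it alone.

Things in the scene. Friction and masses are not known exactly. Their poses are not given: they have to be found in the camera images.
- faceplate (a joint): turning angle of the round plate on its stand, rad, grows anticlockwise seen from above and counts on over whole turns without a stop; at 0 and at every multiple of 2 pi the white mark is at the red pointer. It starts between -4.6 and -1.6. The bearing is very free: the plate (1.4 kg, about 0.012 kg m2) flicked to 2 rad/s coasts on for roughly 20 s, losing about 0.15 rad/s each second at first, and a light fingertip press on the plate stops it almost at once
- bearing (a joint): how far the plate is pressed down on its sprung bearing, m: 0 up and free, 0.010 on the stop. Reads about 0.001 per 2 N of press over the first 2 N; a light brake stays well under 0.009
- plate_centre (a point): centre of the plate's flat upper face on the turning axis. Dark steel disc, 260 mm across, 14 mm thick, face 87 mm above the worktop; a bright hub 52 mm across and 16 mm high stands in the middle. From 75 mm to 130 mm out from the centre the face is bare and flat all round: brake here. The bearing is sprung: under a downward press of more than about 2 N the whole plate sinks, about 2 N per mm, to a hard stop after 10 mm, and comes up again when let go
- peg_top (a point): centre of the top of the blue upright peg fixed on the plate, 60 mm from the axis, exactly opposite the white mark; 18 mm across, 41 mm high above the plate's face, with a 24 mm collar at its foot. Turns with the plate. Push its side to spin the plate
- peg: the same blue peg, origin at the middle of its foot on the plate's face
- white_mark (a point): the white painted mark at the plate's edge: a patch 34 mm wide along the rim and 37 mm long radially; the point lies at the middle of its outer end, on the plate's face 128 mm from the axis. Turns with the plate
- pointer_tip (a point): tip of the red pointer on the stand's bracket, 134 mm from the axis and level with the plate's face; it points at the axis. The bracket behind it reaches 168 mm out and 90 mm up
- stand: the grey stand, origin at the middle of its underside, its -x axis towards the pointer; foot 190 mm across, 3.5 kg, standing loose on the worktop (not screwed down)
- masking_tape: bystander: roll of beige masking tape, 100 mm across, 25 mm high; origin at the middle of its underside
- cap: bystander: yellow cap, 66 mm across, 46 mm high; origin at the middle of its underside
- tape_black: bystander: small roll of black tape, 62 mm across, 19 mm high; origin at the middle of its underside
- offcut: bystander: short bright steel bar offcut lying flat, 20 x 85 x 12 mm; origin at the middle of its underside

How it is judged:
On the way, in this order (a step that is already met when the one before it is completed fails the run):
1. the fingers push the peg (contact force between peg and the fingers above 0.3 N).
2. the plate spins freely anticlockwise, untouched, at more than 0.6 rad/s, and its white mark has gone past the pointer (value of joint faceplate above 0.35 rad and velocity of joint faceplate above 0.6 rad/s and contact force between faceplate and the fingers below 0.05 N), for 0.2 s.
3. a fingertip rests on the plate (over 0.3 N), the plate stands still and the white mark is at the pointer (value of joint faceplate above 5.5 rad and contact force between faceplate and the fingers above 0.3 N and velocity of joint faceplate between -0.05 and 0.05 rad/s and horizontal distance between white_mark and pointer_tip below 0.018 m), for 0.1 s.
At the end, for the whole second after the job is handed in: the plate stands still with the end of the white mark within 18 mm of the pointer's tip seen from above, at least one full turn on from the pointer's first passing; the stand stands still within 15 mm of where it was (horizontal distance between white_mark and pointer_tip below 0.018 m and velocity of joint faceplate between -0.05 and 0.05 rad/s and value of joint faceplate above 5.5 rad and linear speed of stand below 0.01 m/s and distance of stand from where it was at the start of the episode below 0.015 m); the robot touches nothing.
It fails at once if once the mark has gone past the pointer (joint above 0.35 rad), the plate comes to rest (under 0.05 rad/s) with the mark more than 18 mm from the pointer's tip (value of joint faceplate above 0.35 rad and velocity of joint faceplate between -0.05 and 0.05 rad/s and not (horizontal distance between white_mark and pointer_tip below 0.018 m)).
It fails at once if the fingers touch the peg after the mark has gone past the pointer (value of joint faceplate above 0.35 rad and contact force between peg and the fingers above 0.3 N).
It fails at once if the stand is shoved or lifted by more than 15 mm (distance of stand from where it was at the start of the episode above 0.015 m).
It fails at once if the plate is pressed hard: its sprung bearing goes down more than 9 mm (about 20 N) (value of joint bearing above 0.009 m).
It fails at once if one of the four bystanders is moved by more than 15 mm (distance of any of masking_tape, cap, tape_black, offcut from where it was at the start of the episode above 0.015 m).
It also fails if it takes over 67 s, if anything falls off the work surface, if the arm or the gripper's body presses on something with over 40 N, if the wrist force passes 120 N, or if a joint passes its speed limit or range.

## Working session

There is one attempt and no reset: what is moved stays moved. The work goes in short steps, each a Python script; the robot and the scene stay as the last script left them, time stands still between calls to the robot, and variables do not carry over. Pictures are saved under pics/ and viewed, about 8 in all and at most 12, crops included, and the job is handed in when it is done.

```bash
ls; mkdir -p pics; python3 - <<'E'
from station import arm, snapshot, camera_info
import cv2
for n in("scene","top"):
    cv2.imwrite(f"pics/{n}0.png",snapshot(n)); c=camera_info(n); print(n,c)
print(arm.read_time(),arm.read_tool_pos(),arm.read_eef_rot())
E
```

```text
pics
scene {'fx': 386.1169818383558, 'fy': 386.1169818383558, 'cx': 278.68703801414455, 'cy': 210.8437613946562, 'R': array([[ 0.77876159, -0.6270255 ,  0.01921992],
       [-0.28421417, -0.37997408, -0.8802511 ],
       [ 0.55924296,  0.68004318, -0.47411875]]), 't': array([-0.2634728 ,  0.26848101,  0.72665333])}
top {'fx': 518.1261050927206, 'fy': 518.1261050927206, 'cx': 284.9081977269494, 'cy': 204.6416614400267, 'R': array([[ 0.02540641, -0.99967578, -0.00168555],
       [-0.99566801, -0.02515363, -0.0895126 ],
       [ 0.08944118,  0.00395244, -0.99598426]]), 't': array([0.1152614 , 0.46030049, 1.13076545])}
0.1 [0.21029446 0.61448847 0.30286457] [ 0.11522041  0.69764389 -0.11682777  0.69740127]
```

View pics/top0.png

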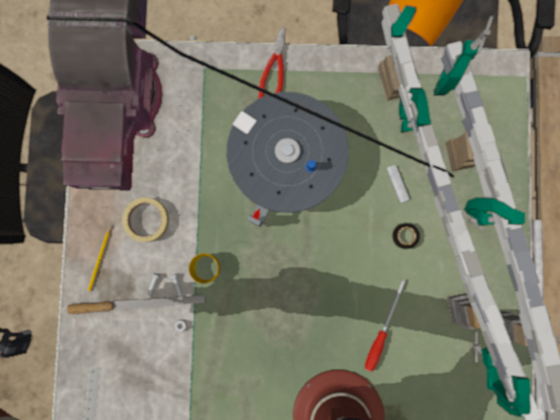

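View pics/scene0.png

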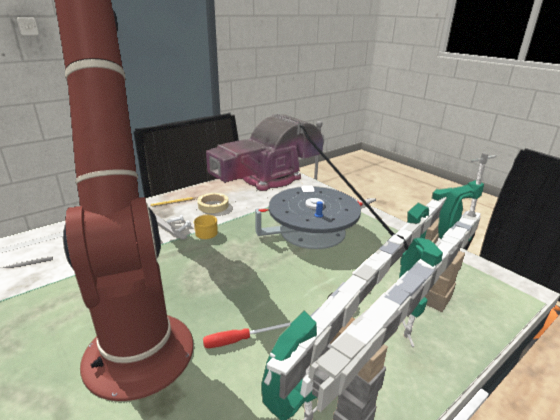

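Top view: plate centre near (288,152), white mark (244,122), peg (312,166), red pointer (258,214), tape (146,220), cap (204,268), black tape (406,236), offcut (398,184). A black cable runs over the plate from (50,17) to (452,175), so I'll measure its height too.

```bash
cat > h.py <<'E'
import numpy as np, cv2
from station import arm, snapshot, camera_info
C={n:camera_info(n) for n in("scene","top")}
def ray(n,p):
    c=C[n]; d=np.array([(p[0]-c['cx'])/c['fx'],(p[1]-c['cy'])/c['fy'],1.]); return -c['R'].T@c['t'], c['R'].T@d
def onz(n,p,z):
    o,d=ray(n,p); return o+d*(z-o[2])/d[2]
def proj(n,X):
    c=C[n]; q=c['R']@np.asarray(X,float)+c['t']; return np.array([c['fx']*q[0]/q[2]+c['cx'],c['fy']*q[1]/q[2]+c['cy']])
def blob(im,lo,hi,roi):
    x0,y0,x1,y1=roi; m=cv2.inRange(cv2.cvtColor(im[y0:y1,x0:x1],cv2.COLOR_BGR2HSV),lo,hi)
    n,l,s,c=cv2.connectedComponentsWithStats(m)
    if n<2: return None
    k=1+np.argmax(s[1:,4]); return c[k]+[x0,y0], s[k,4]
E
python3 - <<'E'
from h import *
im=cv2.imread("pics/top0.png"); R=(215,80,365,235)
for n,lo,hi,z in(("peg",(100,120,60),(130,255,255),.118),("white",(0,0,200),(180,40,255),.087),("red",(0,150,100),(8,255,255),.087)):
    r=(215,80,275,140) if n=="white" else (240,200,275,230) if n=="red" else R
    b=blob(im,lo,hi,r); print(n,b,onz("top",b[0],z))
# plate outline: dark slate pixels
hsv=cv2.cvtColor(im,cv2.COLOR_BGR2HSV); print(hsv[152,250],hsv[120,300],hsv[130,215],hsv[110,225])
b=blob(im,(90,20,40),(130,120,140),R)
x0,y0,x1,y1=R
m=cv2.inRange(hsv[y0:y1,x0:x1],(90,15,40),(130,120,140))
m=cv2.morphologyEx(m,cv2.MORPH_CLOSE,np.ones((9,9)))
m=cv2.morphologyEx(m,cv2.MORPH_OPEN,np.ones((15,15)))
c=max(cv2.findContours(m,0,1)[0],key=cv2.contourArea); (cx,cy),r=cv2.minEnclosingCircle(c); print("plate",cx,cy,r,cv2.fitEllipse(c),onz("top",(cx,cy),.087),onz("top",(cx+r,cy),.087))
# hub bright
print("hub",onz("top",(288,150),.103))
# cable: plane from scene line, intersect top rays
o,d1=ray("scene",(325,150)); _,d2=ray("scene",(390,228)); N=np.cross(d1,d2)
for p in((140,25),(200,66),(280,101),(340,128),(400,153),(450,175)):
    o2,d=ray("top",p); print("cable",p,(o2+d*(N@(o-o2))/(N@d)).round(3))
for n,p,z in(("tape",(146,220),.025),("cap",(204,268),.046),("blk",(406,236),.019),("offcut",(398,184),.012),("pliers",(272,75),.02)): print(n,onz("top",p,z).round(3))
o,d1=ray("top",(470,60)); 
for p in((404,20),(456,80),(462,150),(492,205),(438,200)):
    print("clamp",p,onz("top",p,.3).round(3),onz("top",p,.1).round(3))
cv2.imwrite("pics/crop.png",np.hstack([cv2.resize(im[80:240,215:365],None,fx=2.6,fy=2.6,interpolation=2),cv2.resize(cv2.imread("pics/scene0.png")[120:260,240:380],(390,416),interpolation=2)]))
E
```

```text
peg (array([310.58252427, 165.66019417]), np.int32(103)) [0.52994277 0.07597917 0.118     ]
white (array([243.94067797, 121.91101695]), np.int32(236)) [0.62552369 0.21812637 0.087     ]
red (array([256.36585366, 214.34146341]), np.int32(41)) [0.42942105 0.18575909 0.087     ]
[108  26  98] [104  27 103] [ 39  50 139] [ 40  49 136]
plate 71.84548950195312 73.69194030761719 61.9564323425293 ((73.55406951904297, 73.1153793334961), (113.87429809570312, 121.20112609863281), 40.92871856689453) [0.72157334 0.59049652 0.087     ] [0.72487177 0.45762061 0.087     ]
hub [0.56423583 0.1230234  0.103     ]
cable (140, 25) [0.776 0.411 0.216]
cable (200, 66) [0.692 0.29  0.233]
cable (280, 101) [0.638 0.14  0.205]
cable (340, 128) [0.593 0.024 0.186]
cable (400, 153) [ 0.553 -0.098  0.16 ]
cable (450, 175) [ 0.514 -0.202  0.14 ]
tape [0.415 0.433 0.025]
cap [0.314 0.297 0.046]
blk [ 0.395 -0.143  0.019]
offcut [ 0.511 -0.126  0.012]
pliers [0.753 0.164 0.02 ]
clamp (404, 20) [ 0.759 -0.073  0.3  ] [ 0.852 -0.118  0.1  ]
clamp (456, 80) [ 0.654 -0.163  0.3  ] [ 0.724 -0.228  0.1  ]
clamp (462, 150) [ 0.533 -0.172  0.3  ] [ 0.574 -0.24   0.1  ]
clamp (492, 205) [ 0.44  -0.222  0.3  ] [ 0.46  -0.301  0.1  ]
clamp (438, 200) [ 0.446 -0.131  0.3  ] [ 0.468 -0.19   0.1  ]
```

View pics/crop.png

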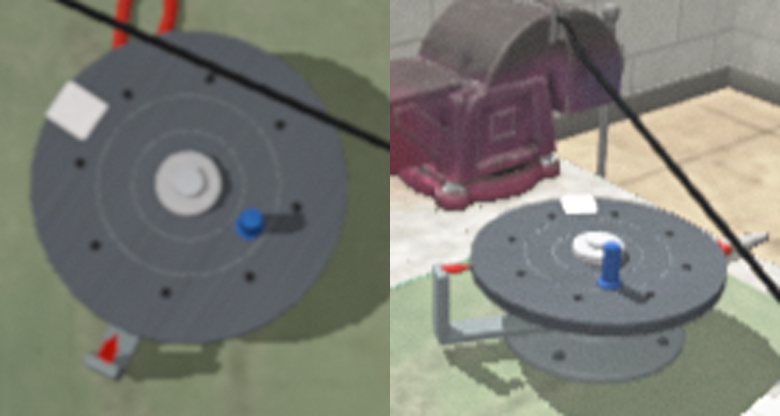

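Plate centre is about (0.564, 0.125). The pointer sits at about 155° and the mark at about 56°, so the joint reads about -1.73. The cable hangs at z≈0.2 over the far side of the plate, so I'll stay on the near side.

Next I swing in at a short radius, shut the gripper, and touch the rim to calibrate height and timing.

```bash
cat >> h.py <<'E'
from scipy.spatial.transform import Rotation as Ro
CEN=np.array([.564,.125]); PTR=np.arctan2(.1858-.125,.4294-.564)
def quat(a):  # tool down, jaw axis at azimuth a
    y=np.array([np.cos(a),np.sin(a),0]); x=np.array([0,0,-1.]); return Ro.from_matrix(np.c_[x,y,np.cross(x,y)]).as_quat()
V,U=np.mgrid[0:420,0:560]; MAP={}
for n in C:
    c=C[n]; o=-c['R'].T@c['t']; D=np.stack([(U-c['cx'])/c['fx'],(V-c['cy'])/c['fy'],np.ones(U.shape)],-1)@c['R']
    for z in(.087,.118):
        P=o+D*((z-o[2])/D[...,2])[...,None]; d=P[...,:2]-CEN; MAP[n,z]=(np.hypot(d[...,0],d[...,1]),np.arctan2(d[...,1],d[...,0]))
def angle(n,im=None):
    """joint value mod 2pi by (mark, peg) with pixel counts"""
    im=snapshot(n) if im is None else im
    h=cv2.cvtColor(im,cv2.COLOR_BGR2HSV); out=[]
    for z,lo,hi,r0,r1,off in((.087,(0,0,165),(180,45,255),.088,.128,0),(.118,(100,120,50),(130,255,255),.035,.085,np.pi)):
        r,a=MAP[n,z]; m=(cv2.inRange(h,lo,hi)>0)&(r>r0)&(r<r1)
        z_=np.exp(1j*a[m]).sum() if m.any() else 0
        out+=[round(float((np.angle(z_)+off-PTR+np.pi)%(2*np.pi)-np.pi),3),int(m.sum()),round(abs(z_)/max(m.sum(),1),2)]
    return out
E
python3 - <<'E'
from h import *
for n in C: print(n,angle(n,cv2.imread(f"pics/{n}0.png")))
q=None
a0=np.radians(-19); cand=[quat(a0),quat(a0+np.pi)]
start=np.array(arm.read_tool_pos()); d=start[:2]/np.hypot(*start[:2])
arm.line_to([*(d*.5),.33])
q=min(cand,key=lambda q:9 if arm.ik([.469,.08,.33],q) is None else abs(arm.ik([.469,.08,.33],q)[6])); np.save("q.npy",q)
arm.move_gripper(0.0)
b=CEN+.105*np.array([np.cos(np.radians(205)),np.sin(np.radians(205))]); np.save("b.npy",b); print(b,arm.ik([*b,.33],q))
az=np.arctan2(d[1],d[0])
j=np.array(arm.read_joint_positions()); jt=np.array(arm.ik([*b,.33],q))
arm.movep([*b,.33],q)
arm.line_to([*b,.175])
print(arm.read_tool_pos(),arm.read_ft_force(),arm.read_time(),arm.read_opening())
print(angle("top"),angle("scene"))
f0=np.array(arm.read_ft_force())
for z in np.arange(.166,.154,-.001):
    arm.line_to([*b,z],velocity=.02); f=np.array(arm.read_ft_force())-f0; print(round(z,3),arm.read_tool_pos().round(4) if hasattr(arm.read_tool_pos(),'round') else arm.read_tool_pos(),f.round(2))
    if f[2]>2.0: break
arm.line_to([*b,.175])
t=arm.read_time(); arm.line_to([*b,.165],velocity=.1); print("dt",arm.read_time()-t); 
t=arm.read_time(); arm.line_to([*b,.175],velocity=.02); print("dt",arm.read_time()-t)
t=arm.read_time(); arm.pause(.1); print("dt",arm.read_time()-t)
cv2.imwrite("pics/s1.png",np.hstack([snapshot("top"),snapshot("scene")])[:, :])
print(angle("top"),angle("scene"),arm.read_time())
E
python3 -c "
import cv2;i=cv2.imread('pics/s1.png');cv2.imwrite('pics/s1v.png',cv2.resize(i,(800,300),interpolation=3))"
```

```text
scene [-1.715, 72, np.float64(0.95), -1.709, 42, np.float64(1.0)]
top [-1.73, 265, np.float64(1.0), -1.753, 103, np.float64(0.99)]
[0.46883768 0.08062508] [-0.74195727  0.38416218  0.73737152  1.88447514 -0.30648288  0.98847858
 -0.20138086]
[0.46930633 0.0806546  0.17560373] [-0.14280904 -0.5080173   0.46873298] 5.025 -0.0004579276930237161
[-1.73, 279, np.float64(1.0), 0.424, 0, 0.0] [-1.426, 12, np.float64(0.57), -1.706, 41, np.float64(1.0)]
0.166 [0.4688 0.0806 0.1659] [-0.68  0.14 -0.79]
0.165 [0.4688 0.0806 0.165 ] [-0.8  -0.27  0.28]
0.164 [0.4688 0.0806 0.164 ] [0.45 0.64 0.56]
0.163 [0.4688 0.0806 0.1629] [ 0.14  0.34 -0.6 ]
0.162 [0.4688 0.0806 0.1619] [ 0.54 -1.15 -0.53]
0.161 [0.4688 0.0806 0.1609] [ 0.18 -0.26 -0.07]
0.16 [0.4688 0.0806 0.1599] [ 0.14  0.39 -0.66]
0.159 [0.469  0.0806 0.1592] [ 0.19 -0.53  2.82]
dt 0.25
dt 0.6500000000000004
dt 0.09999999999999964
[-1.73, 279, np.float64(1.0), 0.424, 0, 0.0] [-1.503, 11, np.float64(0.54), -1.696, 44, np.float64(1.0)] 8.9333
```

View pics/s1v.png

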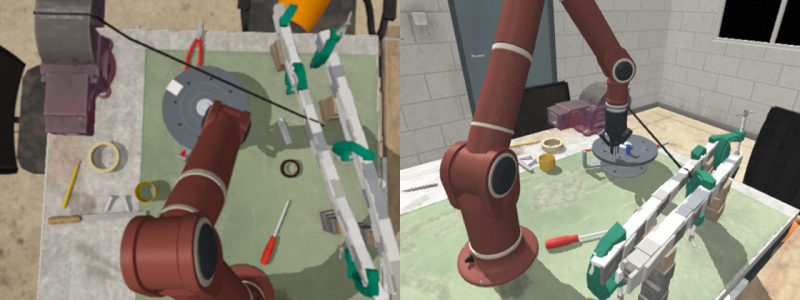

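Contact comes at TCP z≈0.160, and the top view shows the mark approaching the pointer with the arm in place. Now the flick.

```bash
python3 - <<'E'
from h import *
q=np.load("q.npy"); b=np.load("b.npy")
pa=PTR-1.735+np.pi; peg=CEN+.06*np.array([np.cos(pa),np.sin(pa)]); u=np.array([np.cos(np.radians(-19)),np.sin(np.radians(-19))])
s=peg-u*.030; e=s+u*.045; print(peg,s,e)
arm.line_to([*b,.21]); arm.line_to([*s,.21]); arm.line_to([*s,.175])
print("gap ok?",angle("scene"))
t=arm.read_time(); arm.line_to([*e,.175],velocity=.08); print(arm.read_time()-t)
print(arm.read_time(),"sc",angle("scene"))
arm.line_to([*e,.215],velocity=.2); arm.line_to([*b,.215],velocity=.2); arm.line_to([*b,.166],velocity=.2)
for _ in range(7):
    print(round(arm.read_time(),3),"sc",angle("scene"),"top",angle("top")); arm.pause(.15)
E
```

```text
[0.53069427 0.0750928 ] [0.50232872 0.08485984] [0.54487705 0.07020928]
gap ok? [-1.468, 12, np.float64(0.58), -1.702, 44, np.float64(1.0)]
0.7166999999999994
10.8417 sc [-0.239, 109, np.float64(0.93), -0.689, 67, np.float64(0.95)]
12.167 sc [-2.286, 67, np.float64(0.91), -2.157, 6, np.float64(1.0)] top [-2.176, 272, np.float64(1.0), 0.424, 0, 0.0]
12.417 sc [-1.614, 10, np.float64(0.52), -1.552, 48, np.float64(0.99)] top [-1.449, 286, np.float64(1.0), 0.424, 0, 0.0]
12.667 sc [-0.952, 47, np.float64(0.85), -0.934, 64, np.float64(0.96)] top [-0.729, 303, np.float64(1.0), -0.745, 111, np.float64(0.99)]
12.917 sc [-0.217, 111, np.float64(0.91), -0.536, 85, np.float64(0.91)] top [-0.015, 313, np.float64(1.0), -0.018, 113, np.float64(0.99)]
13.167 sc [0.5, 118, np.float64(0.89), 0.198, 63, np.float64(0.88)] top [-2.717, 0, 0.0, 0.707, 114, np.float64(0.99)]
13.417 sc [1.247, 122, np.float64(0.84), 0.424, 0, 0.0] top [-2.717, 0, 0.0, 1.417, 111, np.float64(0.99)]
13.667 sc [1.965, 129, np.float64(0.87), 0.424, 0, 0.0] top [2.08, 272, np.float64(1.0), 2.09, 104, np.float64(0.99)]
```

The flick gave about 2.9 rad/s and the mark has passed. I'll let it coast and log it to fit the slowdown.

```bash
cat >> h.py <<'E'
def top():
    t=arm.read_time(); o=angle("top"); return t,(o[0] if o[1]>200 else o[3] if o[4]>80 else None)
E
python3 - <<'E'
from h import *
import json
log=[]; last=13.617,8.365; w=2.85; val=last[1]
while 1:
    t,a=top()
    if a is not None:
        pred=last[1]+w*(t-last[0]); v=a+2*np.pi*round((pred-a)/2/np.pi)
        log.append((t,v)); last=(t,v)
        L=[x for x in log if x[0]>t-1.6]
        if len(L)>3: w=np.polyfit(*zip(*L),1)[0]
        if len(log)%6==0: print(round(t,2),round(v,2),round(w,3))
    if (w<1.15) or t>36: break
    arm.pause(.35)
json.dump(log,open("log.json","w"))
E
```

```text
15.92 13.78 2.408
18.32 18.71 1.96
21.12 23.43 1.623
23.52 26.71 1.312
```

```bash
python3 - <<'E'
from h import *
import json
b=np.load("b.npy"); log=[tuple(x) for x in json.load(open("log.json"))]; tgt=10*np.pi
while 1:
    t,a=top()
    L=[x for x in log if x[0]>t-4]; p=np.polyfit(np.array([x[0] for x in L])-t,[x[1] for x in L],2)
    if a is not None:
        v=a+2*np.pi*round((p[2]-a)/2/np.pi); log.append((t,v))
    now=arm.read_time(); r=[x.real-(now-t) for x in np.roots(p-[0,0,tgt]) if abs(x.imag)<1e-9]
    rem=min([x for x in r if x>-.5],default=None)
    print(round(t,2),a,p.round(3),rem)
    if rem is None: arm.pause(.2); continue
    if rem<.9 : break
    arm.pause(min(.4,rem-.75))
wait=rem-.15
if wait>0: arm.pause(wait)
arm.line_to([*b,.1575],velocity=.06); print("down",arm.read_time(),arm.read_ft_force())
for _ in range(3): print(top(),arm.read_tool_pos()); arm.pause(.2)
cv2.imwrite("pics/s2.png",cv2.resize(snapshot("top")[80:240,160:370],None,fx=3,fy=3,interpolation=2))
E
```

```text
24.77 2.959 [-0.067  1.04  28.097] 4.423111681761662
25.22 -2.857 [-0.072  0.961 28.539] 4.468470994057747
25.67 -2.408 [-0.073  0.898 28.965] 4.021961533800876
26.12 -2.002 [-0.066  0.867 29.396] 2.981184428362836
26.57 -1.6 [-0.061  0.833 29.798] 2.2878985063924344
27.02 -1.217 [-0.054  0.809 30.19 ] 1.6583921192745499
27.47 -0.849 [-0.049  0.781 30.561] 1.13223652249341
27.9 -0.511 [-0.046  0.75  30.9  ] 0.6688013804919122
down 28.7583 [ 1.78136311e+00 -3.21412265e-03  4.38000248e+00]
(28.7583, -0.019) [0.46965348 0.08071794 0.15777004]
(29.0083, -0.019) [0.4695473  0.08082317 0.15781732]
(29.2583, -0.019) [0.46952153 0.08085176 0.15774852]
```

View pics/s2.png

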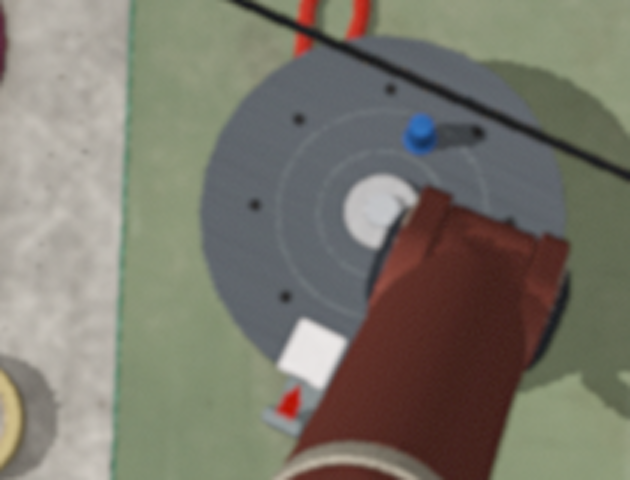

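The plate has stopped with the white mark (312,352) right at the red pointer tip (297,386). Now I lift straight up, check, and hand in.

```bash
python3 - <<'E'
from h import *
from station import ticket
b=np.load("b.npy")
arm.line_to([*b,.172],velocity=.05); arm.line_to([*b,.26]); arm.pause(.5)
im=snapshot("top"); print(angle("top",im),arm.read_ft_force(),arm.read_time())
r=blob(im,(0,150,100),(8,255,255),(240,200,275,230)); print("pointer shift",onz("top",r[0],.087)-[.4294,.1858,.087])
arm.pause(.5); print(angle("top"))
ticket.finish_job()
E
```

```text
[-0.056, 309, np.float64(1.0), -0.029, 88, np.float64(1.0)] [0.64771068 0.35134927 0.40661782] 31.2833
pointer shift [ 2.14448251e-04 -1.06466884e-04 -2.77555756e-17]
[-0.056, 308, np.float64(1.0), -0.031, 89, np.float64(1.0)]
the job is handed in; nothing more can be done
```

I flicked the plate by its blue peg to about 3 rad/s anticlockwise and let it coast untouched past the pointer for several turns. At about 0.7 rad/s I stopped it in one go with a light fingertip on the rim, reading about 4 N. I held it there for about 0.7 s, lifted clear and handed the job in at about 32 s. No verdict was reported.

**Mark position:** the plate stood still by the camera. The mark read -0.056 rad and the peg -0.03 rad from the pointer, about 4 to 7 mm at the rim against the 18 mm allowed. While the finger was still pressing, it read -0.019 rad. The later readings therefore disagree by 0.03 to 0.04 rad. That is either a small turn-back on lifting or a change in how the camera sees the plate, and I did not find out which. Two readings 0.5 s apart after lifting agreed.

**Stand:** the pointer was within 0.3 mm of where it started.

**Bystanders:** I did not measure them again. The arm was not taken down near any of them.

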